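# Idle the gauge test drive and throw its range lever into the green notch

### The arm

A 7-joint arm with a two-finger parallel gripper is mounted at the origin on the work surface. World frame = base frame: x ahead of the robot, y to its left, z up, the work surface at z = 0. Lengths are in m, angles in rad, forces in N, time in s.
With the tool pointing down it reaches from about 0.4 to 0.875 m from the base axis. Payload 4.4 kg.
Tool frame: the origin (TCP) lies on the centre line of the jaws, within the pads' length; the fingertips stand 19 mm ahead of it and the grasp point (between the pads) is the TCP (tips_ahead is the distance from the TCP to the fingertips, in m); z points along the fingers, y is the line along which they close (so a half turn about z gives the same grasp; the last joint's range is limited). The gripper opens to 85 mm and grips with 20 to 120 N. Pads are 22 mm wide; open, the fingers measure 114 mm over their backs; the gripper's body (76 mm by 85 mm) begins 54 mm behind the grasp point. The pads swing forward as they close: fully open they stand 13 mm farther back than shut.
Start: joints at [1.263, 0.628, 0.038, 1.517, -0.027, 0.996, -0.02], TCP at [0.156, -0.631, 0.25] pointing down, gripper open.
Joint ranges: [-3.06, 3.06], [-0.37, 2.12], [-1.25, 1.32], [0.18, 2.47], [-1.1, 4.24], [0.23, 1.98], [-2.94, 2.94]. Speed limits (rad/s): [2.57, 2.57, 3.14, 3.14, 3.14, 3.14, 3.14].

### API

Orientations are given as a unit quaternion [w, x, y, z].
In Python, from bench import observe, camera, camera_model, job_done, cut_out, tips_ahead gives the robot as it stands.
- The arm moves only by the tool step_arm, never from a script. Its argument "moves" is one flat list of numbers, 7 for each row, row after row: the shift along the tool's x, y, z in mm, then the turn, a rotation vector about the tool's x, y, z in rad, then the finger opening in mm, from 0 to 85.4. A call has 1 to 12 rows; each row is the pose to reach, as a shift and turn from the pose commanded when the call began, along the tool's axes at that moment; what a row does not reach only later rows make up. A row lasts 1/10 s, in which the tool goes at most 50 mm and 8.59 degrees, less where a joint would pass 70% of its speed; a pose out of reach is approached as far as the arm can. A call with a gripper value outside its range is refused whole. The fingers move at their own pace and stop on an object; "force" is the grip in N (left out, the last holds). Time passes only in rows, so rows that repeat a pose let the fingers close. It gives the time, the measured TCP pose, the force, the opening and the grip force at its end, in the units of the state.
- observe(): the state, without advancing time (a new reading comes with each control period).
- camera(name): name is "scene" or "side" or "wrist"; returns the picture (480x640x3 uint8, red, green, blue); there is no depth.
- camera_model(name): a dict with "mtx" (3x3 intrinsics, pixels), "T" (4x4, takes a point from camera to world coordinates); the wrist camera has in their place "mount" (4x4, takes a point from camera to tool coordinates, whose origin is the TCP and whose axes are the flange's). Camera axes: x right, y down, z forward; pixel columns grow to the right and rows downward; lengths in m; the calibration is good to about 2 mm. A picture is of the moment at which its call begins: read the wrist's pose just before it. camera_model takes no time and is no camera call.
- job_done(): hands the job in; it is judged then, once.
Trained networks look in the newest picture that a camera, given by its name, has taken for a name from the list of things; names that differ only in an ending like _2 or _b are one class to them, and where a whole thing is asked for, a point or a joint stands for the part that bears it (a point fixed in the world has none). Each returns a list of dicts, best first, with "p" (0 to 1); they miss things now and then, are a little off and sometimes report something else, mostly with a low value. They report only what shows in the picture. A call takes as long as a camera call. They do not tell look-alikes from the thing itself.
- cut_out(camera, name): "mask" (480x640 bool, what is visible of it) and "position" ([column, row] in pixels, amid what is visible of it).
The state is a dict: "clock": time; "qpos": joint angles; "qvel": joint speeds; "effort": joint torques, N m; "ee_pos": TCP position; "tcp_rot": TCP orientation; "ft_force": force on the tool from outside, world axes, zero at the start; "ft_torque": the same for the moment, N m; "finger_gap": opening from 0.0 (shut) to 1.0 (fully open); "finger_force": force on a finger pad.
Only numpy, scipy, OpenCV 4.12 (cv2) and the standard library are available. Lean on these libraries where they do the work, as an engineer would, in place of code of your own. Each camera call takes 0.05 s, during which the arm holds its last target. There are 200 camera calls.

### The job

Bring the red-knobbed speed lever back to the white idle mark, not down to the red stop. Then pull the yellow-knobbed range lever out of neutral and throw it into the detent notch by the green tag, feeling for the notch, which is hidden and lies only roughly beside the tag, and let the lever spring fully home in it. Leave both levers there, let go, and leave everything else where it lies.

Things in the scene. Friction and masses are not known exactly. Their poses are not given: they have to be found in the camera images.
- console: Grey drive console of the gauge test bench, fixed: box 180 (x) x 340 (y) x 130 mm (z), origin at the centre of its underside, front facing its -x. The range lever sticks up from the middle of its top through a black rubber strip.
- bridge_bar (a point): Centre of an aluminium crossbar over the console, 16 x 16 mm, 316 mm long along y, at console x +16, z 300 mm, on posts at y +-150 mm. It blocks a vertical gripper over the range knob: come tilted some 30 degrees, the gripper's body leaning to the console's -x side.
- range_throw (a joint): Sideways swing of the range lever about an axis along console x, 30 mm above the table at console x 0, y 0. 0 is upright (middle of neutral), positive to the console's +y, range -0.55 to 0.55 rad. Stiff enough to stay. The tags stand for about +0.41 or -0.41 rad; the true notch is up to 0.10 rad either side of that. A tooth lies between the broad neutral and each end notch, another beyond it.
- range_pull (a joint): Pull of the range lever to the console's -x about the same pivot: 0 is fully home in a notch or in neutral, about 0.09 riding on a tooth, above 0.10 clear of the teeth, stop at 0.20. A spring (3 N at the knob when home, 6 N at full pull) drives it to 0: swung over a notch and not held out, it drops in. Notch play: 2 mm.
- range_knob (a point): Centre of the range lever's yellow ball knob, 30 mm diameter, on a 10 mm steel stem (square below), 165 mm from the lever's pivot; about z 195 mm when upright.
- range_stem (a point): Point on the range lever's stem axis 109 mm from its pivot, just above the console's top; in an end notch it stands 44 mm (+-10 mm, +-2 mm) to the side of the console's centre.
- green_tag: Green plastic tag, 34 (x) x 20 (y) x 2 mm, stuck to the console's top 56 mm in front of the lever's slot and 44 mm left or right of centre: the wanted notch is roughly at its y. Origin at the centre of its underside, axes parallel to the console's.
- orange_tag: Orange tag of the same size on the other side: the notch that is not wanted.
- speed_box: Blue speed controller, fixed: box 150 (x) x 130 (y) x 60 mm, origin at the centre of its underside. The speed lever swings fore and aft over its middle. Beside it, 30 mm to its +y, stands an aluminium arc of 75 mm radius with black ticks, a broad white idle mark and, on the robot's side, a red stop mark.
- speed_lever (a joint): Angle of the speed lever: 0 with its pointer at the white idle mark (lever leaning 0.30 rad from upright to the box's -x), growing as it swings to +x (faster); -0.30 at the red stop, 1.0 at full. Friction holds it where it is left (about 2 N at the knob).
- speed_knob (a point): Centre of the speed lever's red ball knob, 29 mm diameter, 120 mm from its pivot, on a 10 mm stem.
- speed_pivot (a point): Pivot of the speed lever, 60 mm above the table at the middle of the box; the hinge axis runs along the box's y.
- bezel: Bystander: loose brass ring, 44 mm across, 8 mm high, lying on the console's top near its -y front corner.
- oil_jar: Bystander: amber jar, 40 mm across, 45 mm high, in front of the speed controller.
- screwdriver: Bystander: blue-handled screwdriver lying on the table near the robot.
- tape: Bystander: roll of grey tape, 90 mm across, 24 mm high, near the robot.
- spare_gauge: Bystander: loose dial instrument, 84 mm across, 24 mm high, lying face up behind the machines.
- cleaner: Bystander: white bottle, 56 mm across, 130 mm high, behind the machines.
Not all that is in view belongs to the job. There is more than one size of the speed_box; the job needs the largest.

How it is judged:
On the way, in this order (a step that is already met when the one before it is completed fails the run):
1. the speed lever stands at the white idle mark, with the range lever still home in neutral (value of joint speed_lever between -0.08 and 0.08 rad and value of joint range_pull below 0.03 rad and value of joint range_throw between -0.25 and 0.25 rad), for 0.3 s.
2. the range lever is fully home in the notch by the green tag (value of joint range_pull below 0.03 rad and y of range_stem in the frame of green_tag between -0.015 and 0.015 m), for 0.3 s.
At the end, for the whole second after the job is handed in: The speed lever stands within 0.08 rad of the white idle mark, the range lever's stem is within 15 mm (sideways) of the green tag's middle and has sprung fully home (pull under 0.03 rad), and both levers are at rest (all of step 2 and value of joint speed_lever between -0.08 and 0.08 rad and velocity of joint speed_lever between -0.05 and 0.05 rad/s and velocity of joint range_throw between -0.05 and 0.05 rad/s and velocity of joint range_pull between -0.05 and 0.05 rad/s); the robot touches nothing.
It fails at once if any of the six loose bystanders is moved by more than 30 mm (distance of any of bezel, oil_jar, screwdriver, tape, spare_gauge, cleaner from where it was at the start of the episode above 0.03 m).
It also fails if it takes over 62 s, if anything falls off the work surface, if the arm or the gripper's body presses on something with over 40 N, if the wrist force passes 120 N, or if a joint passes its speed limit or range.

## Working session

There is one attempt and no reset: what is moved stays moved. The work goes in short steps, Python scripts to look and compute and a tool call to move; the robot and the scene stay as the last step left them, time stands still between calls to the robot, and variables do not carry over. Pictures are saved under pics/ and viewed, at most 10 in all, crops included, and the job is handed in when it is done.

Besides the shell and the picture viewer there is one more tool, called after "Call:" as a command line: name --argument value ..., lists and objects as JSON in quotes. step_arm: Moves the arm, as the interface text tells. Its arguments: {"type":"object","properties":{"moves":{"type":"array"},"force":{"type":"number"}},"required":["moves"]}

```bash
mkdir -p pics; ls; python3 - <<'E'
from bench import *
import cv2,numpy as np
a=camera("scene");b=camera("side")
cv2.imwrite("pics/a.png",a[:,:,::-1]);cv2.imwrite("pics/b.png",b[:,:,::-1])
for c in("scene","side","wrist"):print(c,{k:np.round(v,4).tolist() for k,v in camera_model(c).items()})
for c in("scene","side"):
  for n in["console","green_tag","orange_tag","speed_box","speed_knob","range_knob","bridge_bar","speed_lever"]:
    print(c,n,[(round(d["p"],2),np.round(d["position"]).tolist(),int(d["mask"].sum())) for d in cut_out(c,n)[:4]])
s=observe();print(s)
E
```

```text
pics
scene {'mtx': [[595.2697, 0.0, 329.0522], [0.0, 595.2697, 235.5128], [0.0, 0.0, 1.0]], 'T': [[-0.1201, 0.653, -0.7478, 1.7055], [0.9928, 0.0822, -0.0876, 0.0907], [0.0042, -0.7529, -0.6582, 1.1856], [0.0, 0.0, 0.0, 1.0]]}
side {'mtx': [[587.5569, 0.0, 323.1523], [0.0, 587.5569, 242.6015], [0.0, 0.0, 1.0]], 'T': [[-0.947, -0.2023, 0.2497, 0.2523], [-0.3213, 0.6141, -0.7209, 0.8074], [-0.0075, -0.7628, -0.6465, 0.9378], [0.0, 0.0, 0.0, 1.0]]}
wrist {'mtx': [[394.1434, 0.0, 315.4583], [0.0, 394.1434, 239.6909], [0.0, 0.0, 1.0]], 'mount': [[-0.0003, -0.9657, -0.2598, 0.0652], [1.0, -0.0001, -0.0006, 0.001], [0.0006, -0.2598, 0.9657, -0.1236], [0.0, 0.0, 0.0, 1.0]]}
scene console [(0.58, [425.0, 280.0], 12598), (0.19, [430.0, 248.0], 174)]
scene green_tag [(0.6, [266.0, 252.0], 186), (0.54, [413.0, 242.0], 62)]
scene orange_tag [(0.63, [444.0, 253.0], 59)]
scene speed_box [(0.76, [217.0, 254.0], 1335), (0.69, [199.0, 295.0], 1025), (0.58, [267.0, 278.0], 2840), (0.39, [291.0, 215.0], 406)]
scene speed_knob [(0.71, [289.0, 215.0], 410), (0.53, [217.0, 224.0], 1), (0.51, [265.0, 250.0]
[... 878 characters left out ...]
   ,  0.62839127,  0.03852468,  1.51744763, -0.0270117 ,
        0.99628894, -0.01999623]), 'qvel': array([-1.07426187e-04,  7.17964720e-04,  1.15489993e-03, -1.31593968e-03,
       -3.74090867e-04, -5.42198790e-05, -7.52216921e-04]), 'effort': array([-2.29632988e-04, -5.63266468e+01,  1.22573934e+00, -1.93785703e+01,
        1.09769343e-02,  1.57869523e-03, -3.34203833e-05]), 'ee_pos': array([ 0.15564015, -0.63108352,  0.25030426]), 'tcp_rot': array([-1.02443816e-05,  9.92704852e-01,  1.20569796e-01,  1.43810498e-05]), 'ft_force': array([ 0.10500298,  0.04448309, -0.68291559]), 'ft_torque': array([-0.03779742, -0.01362507,  0.03770899]), 'finger_force': 0.0, 'finger_gap': 1.000927904363577}
```

View pics/a.png

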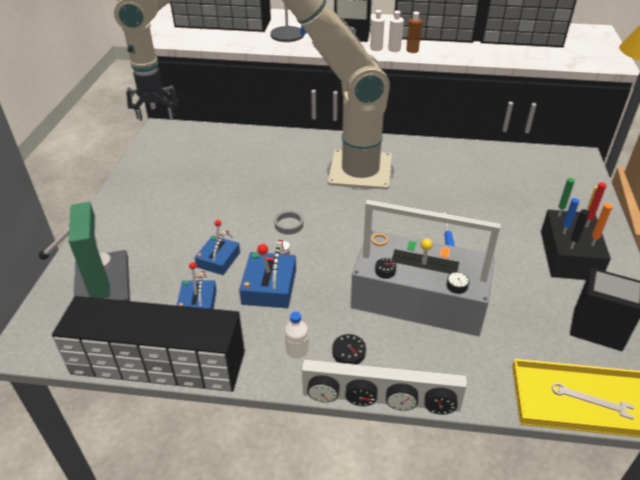

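View pics/b.png

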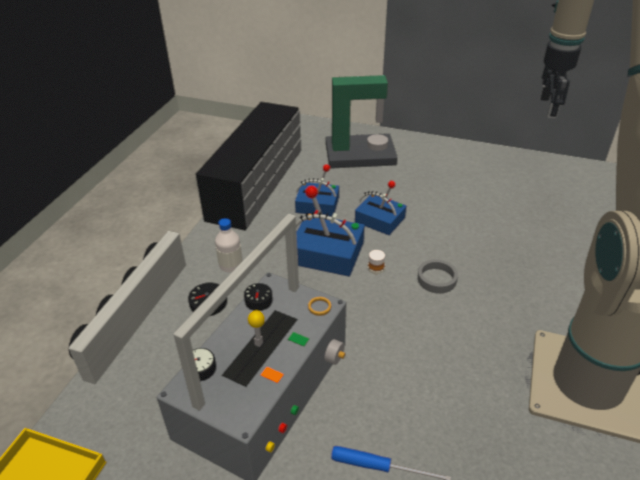

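The pictures show the large blue box at scene (268,278) with its red knob at (263,249). The console is at (425,270), with the yellow knob at (427,244), green tag at (411,245) and orange tag at (445,253). In the side view the knobs are at (312,191) and (257,319). Next I'll measure by colour.

```bash
cat > h.py <<'E'
from bench import *
import cv2,numpy as np
from scipy.spatial.transform import Rotation as R
def ray(c,px):
    m=camera_model(c);T=m["T"];K=m["mtx"]
    d=T[:3,:3]@np.linalg.solve(K,[px[0],px[1],1.]);return T[:3,3],d/np.linalg.norm(d)
def onz(c,px,z):
    o,d=ray(c,px);return o+d*(z-o[2])/d[2]
def tri(obs):
    A=np.zeros((3,3));b=np.zeros(3)
    for c,p in obs:
        o,d=ray(c,p);P=np.eye(3)-np.outer(d,d);A+=P;b+=P@o
    x=np.linalg.solve(A,b);return x,[float(np.linalg.norm(np.cross(x-ray(c,p)[0],ray(c,p)[1]))) for c,p in obs]
def proj(c,X):
    m=camera_model(c);q=(np.linalg.inv(m["T"])@np.r_[X,1])[:3];q=m["mtx"]@q;return q[:2]/q[2]
def blob(img,box,h0,h1,s=110,v=60):
    x0,y0,x1,y1=box;hsv=cv2.cvtColor(img,cv2.COLOR_RGB2HSV)[y0:y1,x0:x1]
    H=hsv[...,0].astype(int);m=((H>=h0)&(H<=h1) if h0<=h1 else (H>=h0)|(H<=h1))&(hsv[...,1]>s)&(hsv[...,2]>v)
    n,l,st,ce=cv2.connectedComponentsWithStats(m.astype(np.uint8))
    k=1+np.argmax(st[1:,4]);M=np.zeros(img.shape[:2],np.uint8);M[y0:y1,x0:x1]=l==k
    return ce[k]+[x0,y0],st[k].tolist(),M
E
python3 - <<'E'
from h import *
a=cv2.imread("pics/a.png")[:,:,::-1].copy();b=cv2.imread("pics/b.png")[:,:,::-1].copy()
bx=dict(rk=[((415,232,440,255),20,35),((240,300,275,335),20,35)],green=[((400,235,420,255),50,85),((285,330,312,350),50,85)],
 orange=[((434,243,455,262),5,18),((258,364,288,386),5,18)],sk=[((250,238,275,262),172,8),((300,178,322,202),172,8)])
o={}
for n,(p,q) in bx.items():
    ca,sa,_=blob(a,*p);cb,sb,_=blob(b,*q);print(n,ca.round(1),sa,cb.round(1),sb)
    if 'k' in n: print("  tri",tri([("scene",ca),("side",cb)]))
    else: print("  z",onz("scene",ca,.132),onz("side",cb,.132))
for im,c,box in((a,"scene",(225,235,310,315)),(b,"side",(285,205,375,280))):
    _,st,M=blob(im,box,100,125,100,30);cn=max(cv2.findContours(M,0,1)[0],key=cv2.contourArea)
    h=cv2.convexHull(cn);print(c,st,cv2.approxPolyDP(h,3,True)[:,0].tolist())
A=cv2.resize(a[180:330,180:500],(800,375),interpolation=2);B=cv2.resize(b[165:480,150:400],(476,600),interpolation=2)
cv2.imwrite("pics/A.png",cv2.resize(a[205:325,225:345],(600,600),interpolation=2)[:,:,::-1]);cv2.imwrite("pics/B.png",B[:,:,::-1])
E
```

```text
rk [426.1 243.8] [6, 7, 11, 11, 100] [256.  318.4] [8, 9, 17, 19, 255]
  tri (array([0.58299095, 0.2031768 , 0.19587534]), [0.0009832562965712156, 0.000983256296571257])
green [411.3 245.4] [8, 7, 8, 8, 50] [298.2 338.7] [4, 3, 20, 13, 153]
  z [0.5208328  0.17064883 0.132     ] [0.5208661  0.17314978 0.132     ]
orange [444.5 251.9] [6, 4, 10, 11, 78] [271.7 374.4] [3, 3, 23, 16, 223]
  z [0.53530303 0.25726967 0.132     ] [0.53560052 0.25998661 0.132     ]
sk [262.3 248.6] [7, 6, 11, 11, 90] [311.2 191.3] [5, 8, 13, 12, 116]
  tri (array([ 0.62912496, -0.203699  ,  0.17527918]), [0.0007420495886464555, 0.0007420495886463259])
scene [15, 18, 55, 54, 2024] [[250, 253], [294, 256], [287, 306], [242, 303], [240, 287]]
side [12, 0, 78, 71, 2793] [[374, 206], [374, 228], [348, 275], [299, 264], [297, 231], [303, 221], [360, 205]]
```

View pics/A.png

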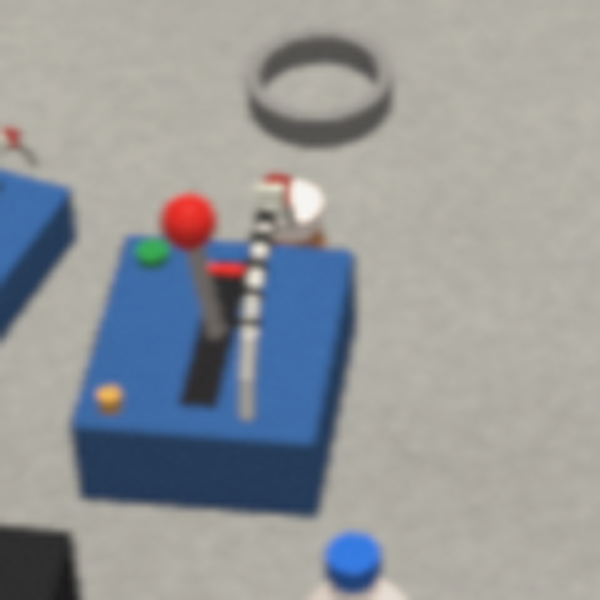

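View pics/B.png

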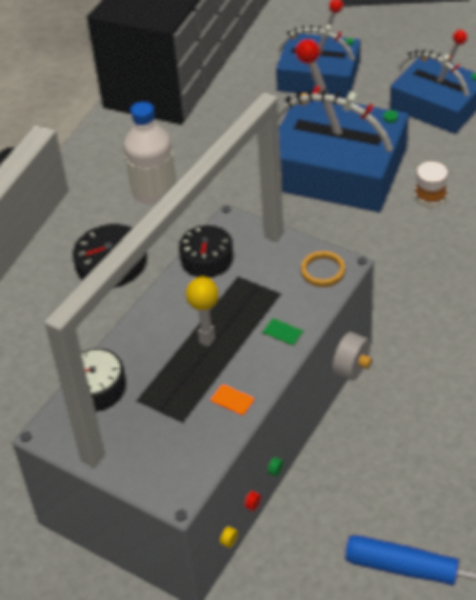

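Crop A puts the box's top corners at about scene (251,252.6), (295.6,255.4), (288.4,293.6) and (240,290.6). The lever leans forward to +x, away from the robot. In crop B the white mark is at about side (335,216) with red just robotward of it, and the yellow lever stands upright in its slot.

```bash
cat >> h.py <<'E'
yc=-0.166; C=np.array([.5832,.2045]); cx=np.array([np.cos(yc),np.sin(yc),0]);cy=np.array([-np.sin(yc),np.cos(yc),0])
E
python3 - <<'E'
from h import *
P=[onz("scene",p,.06)[:2] for p in[(251,252.6),(295.6,255.4),(288.4,293.6),(240,290.6)]]
P=np.array(P);print(P.round(4));print("centre",P.mean(0))
print("xdir",np.arctan2(*( (P[3]+P[2]-P[0]-P[1])[::-1])), "ydir", np.arctan2(*((P[1]+P[2]-P[0]-P[3])[::-1]))-np.pi/2)
print(np.linalg.norm(P[3]-P[0]),np.linalg.norm(P[1]-P[0]))
E
```

```text
[[ 0.5254 -0.2657]
 [ 0.5212 -0.1409]
 [ 0.6661 -0.136 ]
 [ 0.6712 -0.2624]]
centre [ 0.59598782 -0.20125361]
xdir 0.028422810991225688 ydir 0.036852098031372016
0.14585721545749813 0.12486751239849377
```

```bash
cat >> h.py <<'E'
def cur():
    s=observe();w,x,y,z=s["tcp_rot"];return s["ee_pos"],R.from_quat([x,y,z,w]),s
def down(yaw,tilt=0):  # tilt: tool z leans to +x'
    x=np.array([np.cos(yaw),np.sin(yaw),0]);z=np.array([0,0,-1.]);
    return R.from_rotvec(-tilt*np.array([-x[1],x[0],0]))*R.from_matrix(np.c_[x,np.cross(z,x),z])
def row(p,r):
    p0,r0,s=cur();return np.round(r0.inv().apply(np.array(p)-p0)*1000,1).tolist()+np.round((r0.inv()*r).as_rotvec(),3).tolist()
E
python3 - <<'E'
from h import *
print(down(yc,.6).as_matrix().round(2))
r=down(.032)
for p in[(.629,-.2037,.26),(.629,-.2037,.176)]:print(row(p,r))
E
```

```text
[[ 0.81 -0.17  0.56]
 [-0.14 -0.99 -0.09]
 [ 0.56  0.   -0.83]]
[561.9, -301.6, -9.7, -0.0, -0.0, 0.21]
[561.9, -301.6, 74.3, -0.0, -0.0, 0.21]
```

Call:
step_arm --moves '[562,-302,-10,0,0,0.21,60,562,-302,-10,0,0,0.21,60,562,-302,-10,0,0,0.21,60,562,-302,-10,0,0,0.21,60,562,-302,-10,0,0,0.21,60,562,-302,-10,0,0,0.21,60,562,-302,-10,0,0,0.21,60,562,-302,-10,0,0,0.21,60,562,-302,-10,0,0,0.21,60,562,-302,-10,0,0,0.21,60,562,-302,-10,0,0,0.21,60,562,-302,-10,0,0,0.21,60]' --force 30

```text
clock: 2.1
ee_pos: [0.6021, -0.2273, 0.26]
tcp_rot: [0.0, 1.0, 0.016, 0.0]
ft_force: [1.2, -0.2, -0.0]
finger_gap: 0.703
finger_force: 0.0
```

```bash
python3 - <<'E'
from h import *
r=down(.032);print(cur()[0],cur()[2]["clock"])
for p in[(.629,-.2037,.26),(.629,-.2037,.176)]:print(row(p,r))
E
```

```text
[ 0.60213596 -0.22729086  0.25998091] 2.1
[27.6, -22.7, -0.0, 0.0, -0.0, -0.0]
[27.6, -22.7, 84.0, 0.0, -0.0, -0.0]
```

Call:
step_arm --moves '[27.6,-22.7,0,0,0,0,60,27.6,-22.7,0,0,0,0,60]'

```text
clock: 2.3
ee_pos: [0.6322, -0.1978, 0.2592]
tcp_rot: [-0.002, 1.0, 0.021, 0.002]
ft_force: [-0.1, 0.0, -0.8]
finger_gap: 0.705
finger_force: 0.0
```

```bash
python3 - <<'E'
from h import *
r=down(.032)
a=camera("side");cv2.imwrite("pics/c.png",a[:,:,::-1])
ca,sa,_=blob(a,(300,178,322,202),172,8);print(ca,sa)
print(cur()[0],row((.629,-.2037,.176),r), row((.5605,-.206,.176),r))
E
```

```text
[311.1965812  191.35042735] [5, 8, 13, 12, 117]
[ 0.62961656 -0.20165137  0.25918186] [-0.7, 2.2, 83.2, -0.002, -0.001, 0.006] [-69.3, 1.9, 83.1, -0.002, -0.001, 0.006]
```

Call:
step_arm --moves '[-0.5,2,45,0,0,0,60,-0.5,2,83,0,0,0,60,-0.5,2,83,0,0,0,60,-0.5,2,83,0,0,0,15,-0.5,2,83,0,0,0,15,-0.5,2,83,0,0,0,15,-0.5,2,83,0,0,0,15,-0.5,2,83,0,0,0,15,-0.5,2,83,0,0,0,15]'

```text
clock: 3.25
ee_pos: [0.6287, -0.2032, 0.1793]
tcp_rot: [-0.002, 1.0, 0.017, 0.002]
ft_force: [0.0, 7.1, 0.8]
finger_gap: 0.316
finger_force: 29.5
```

```bash
python3 - <<'E'
from h import *
r=down(.032);s=cur()[2];print(s["ee_pos"],s["finger_gap"],s["finger_force"],s["ft_force"])
print(row((.5605,-.206,.176),r))
E
```

```text
[ 0.62872339 -0.2032449   0.17930291] 0.3159970885402845 29.468953013420105 [0.00989592 7.06877764 0.79698359]
[-68.3, 0.5, 3.1, -0.005, -0.003, 0.002]
```

Call:
step_arm --moves '[-17,0,-3.5,0,0,0,15,-34,0,-5,0,0,0,15,-51,0,-3.5,0,0,0,15,-68,0,0,0,0,0,15,-68,0,0,0,0,0,15,-68,0,0,0,0,0,15,-68,0,0,0,0,0,15]'

```text
clock: 3.95
ee_pos: [0.5606, -0.2048, 0.1802]
tcp_rot: [-0.003, 1.0, 0.017, 0.002]
ft_force: [-3.1, 10.7, 9.5]
finger_gap: 0.315
finger_force: 31.8
```

```bash
python3 - <<'E'
from h import *
a=camera("side");b=camera("scene")
A=cv2.resize(a[160:290,280:390],(507,600),interpolation=2)
cv2.imwrite("pics/d.png",A[:,:,::-1]);s=cur()[2];print(s["ee_pos"],s["finger_gap"],s["ft_force"])
for c,im in(("side",a),("scene",b)):
  p=proj(c,[.5605,-.206,.1746]);q=p.astype(int);print(c,p,blob(im,(q[0]-14,q[1]-14,q[0]+14,q[1]+14),172,8)[:2])
E
```

```text
[ 0.56063487 -0.20479158  0.18021543] 0.3164078258771026 [-3.39230126 10.46997713  9.52150717]
side [340.99252346 196.33157564] (array([332.5, 195.5]), [6, 12, 2, 4, 6])
scene [266.9774416  231.29918287] (array([266.17346939, 231.62244898]), [9, 10, 11, 11, 98])
```

View pics/d.png

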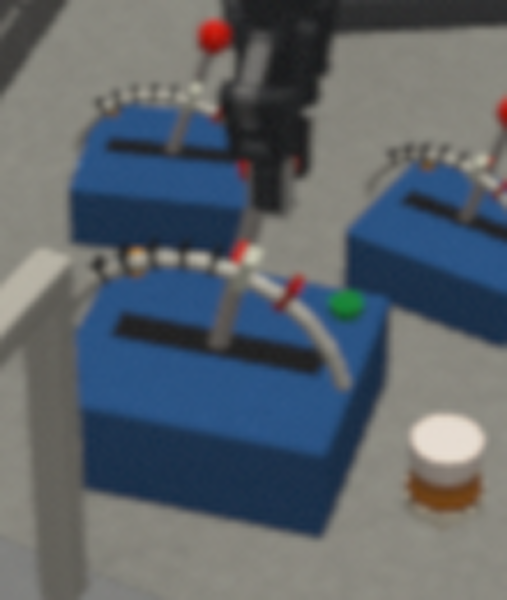

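The pointer (side crop (243,248)) sits at the white mark (250,257), well short of the red stop mark at (290,293). I'll release, lift and measure the joint angle.

Call:
step_arm --moves '[0,0,0,0,0,0,60,0,0,0,0,0,0,60,0,0,-20,0,0,0,60,0,0,-60,0,0,0,60,0,0,-100,0,0,0,60,0,0,-140,0,0,0,60]'

```text
clock: 4.65
ee_pos: [0.5592, -0.2107, 0.3195]
tcp_rot: [0.001, 1.0, 0.015, 0.001]
ft_force: [1.3, -0.3, 0.5]
finger_gap: 0.7
finger_force: 0.0
```

```bash
python3 - <<'E'
from h import *
a=camera("side");b=camera("scene");s=cur()[2]
ca,sa,_=blob(a,(326,182,356,210),172,8);cb,sb,_=blob(b,(253,218,281,245),172,8)
k,e=tri([("side",ca),("scene",cb)]);print(ca,sa,cb,sb,k,e,s["ee_pos"],s["clock"],s["ft_force"])
print("angle",.3+np.arctan2(k[0]-.596,k[2]-.06))
for j in(-.05,0,.05):print(j,"arc mark",proj("side",[.596+.075*np.sin(j-.3),-.171,.06+.075*np.cos(j-.3)]))
cv2.imwrite("pics/e.png",cv2.resize(a[170:250,290:390],(750,600),interpolation=2)[:,:,::-1])
# range plan
piv=np.r_[C,.03]
p=piv+np.array([0,0,.165]);r=down(yc,.65);u=r.as_matrix()[:,2];print("knob",p)
print("above",row(p-.13*u,r));print(np.array(p-.13*u))
E
```

```text
[337.50413223 194.73553719] [5, 7, 13, 13, 121] [266.47727273 231.70454545] [9, 9, 10, 11, 88] [ 0.56784461 -0.20509334  0.17871514] [0.000810697355622346, 0.0008106973556223107] [ 0.56243756 -0.21207094  0.32403453] 4.75 [ 0.03668103 -0.9987526   0.96572018]
angle 0.06713483603713188
-0.05 arc mark [331.84195762 220.4546113 ]
0 arc mark [330.32420918 219.72270546]
0.05 arc mark [328.78318709 219.04964576]
knob [0.5832 0.2045 0.195 ]
above [-44.2, -431.2, 22.5, -0.059, 0.634, 0.19]
[0.50560725 0.21750003 0.29849089]
```

View pics/e.png

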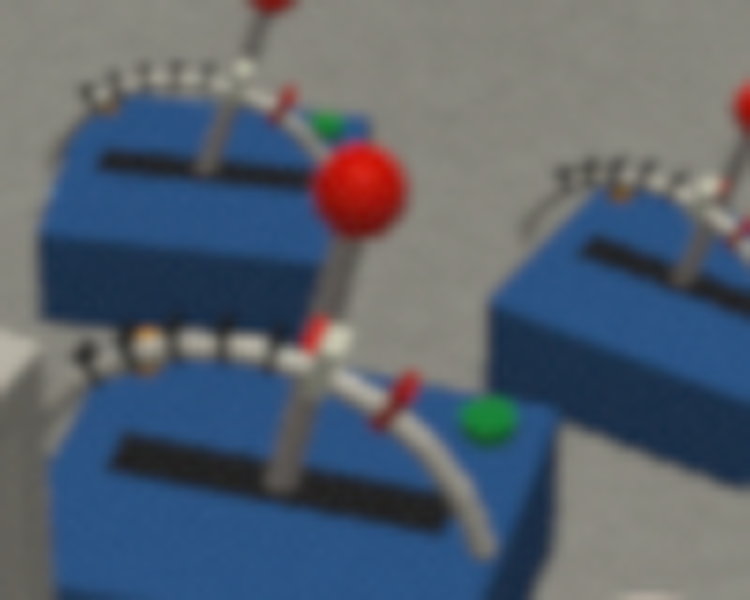

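The red pointer sits about 0.06 rad to the faster side of the white mark's middle. The triangulated knob agrees at +0.067, so I'll regrip and nudge it.

```bash
python3 - <<'E'
from h import *
r=down(.032)
print(row((.568,-.2055,.26),r),row((.568,-.2055,.175),r))
E
```

```text
[4.9, -6.8, 64.1, 0.006, -0.013, -0.002] [3.8, -7.3, 149.1, 0.006, -0.013, -0.002]
```

Call:
step_arm --moves '[5,-7,45,0,0,0,60,5,-7,90,0,0,0,60,5,-7,120,0,0,0,60,5,-7,120,0,0,0,60,5,-7,120,0,0,0,60]'

```text
clock: 5.25
ee_pos: [0.5644, -0.2032, 0.1974]
tcp_rot: [0.0, 1.0, 0.015, 0.0]
ft_force: [0.8, -0.1, 1.5]
finger_gap: 0.702
finger_force: 0.0
```

```bash
python3 - <<'E'
from h import *
r=down(.032);print(cur()[0])
print(row((.568,-.2055,.175),r))
E
```

```text
[ 0.5643544  -0.20321834  0.19742609]
[3.6, 2.4, 22.4, 0.001, -0.001, -0.001]
```

Call:
step_arm --moves '[3.5,2.5,22,0,0,0,60,3.5,2.5,22,0,0,0,40,3.5,2.5,22,0,0,0,15,3.5,2.5,22,0,0,0,15,3.5,2.5,22,0,0,0,15,3.5,2.5,22,0,0,0,15,0,2.5,23,0,0,0,15,-4,2.5,24,0,0,0,15,-4,2.5,24,0,0,0,15,-4,2.5,24,0,0,0,15]'

```text
clock: 6.25
ee_pos: [0.5612, -0.2044, 0.175]
tcp_rot: [-0.0, 1.0, 0.016, 0.002]
ft_force: [-1.6, 3.0, 7.6]
finger_gap: 0.314
finger_force: 29.7
```

Call:
step_arm --moves '[0,0,0,0,0,0,60,0,0,0,0,0,0,60,0,0,-20,0,0,0,60,0,0,-60,0,0,0,60,0,0,-110,0,0,0,60,0,0,-140,0,0,0,60,0,0,-140,0,0,0,60]'

```text
clock: 6.95
ee_pos: [0.5626, -0.2064, 0.318]
tcp_rot: [0.002, 1.0, 0.016, 0.005]
ft_force: [0.0, 0.0, 0.5]
finger_gap: 0.7
finger_force: 0.0
```

```bash
python3 - <<'E'
from h import *
a=camera("side");b=camera("scene");s=cur()[2]
ca,sa,_=blob(a,(326,182,356,210),172,8);cb,sb,_=blob(b,(253,218,281,245),172,8)
k,e=tri([("side",ca),("scene",cb)]);print(ca,sa,cb,k,e,s["ee_pos"],s["clock"],s["ft_force"])
print("angle",.3+np.arctan2(k[0]-.596,k[2]-.06))
H=lambda im,b:None
c=a[205:228,320:350];h=cv2.cvtColor(c,cv2.COLOR_RGB2HSV)
red=((h[...,0]>172)|(h[...,0]<8))&(h[...,1]>110);wh=(h[...,1]<40)&(h[...,2]>175)
for m in(red,wh):
  n,l,st,ce=cv2.connectedComponentsWithStats(m.astype(np.uint8));print([(q[4],(d+[320,205]).round(1)) for q,d in zip(st[1:].tolist(),ce[1:])])
piv=np.r_[C,.03];p=piv+np.array([0,0,.165]);r=down(yc,.65);u=r.as_matrix()[:,2]
print("above",row(p-.13*u,r))
E
```

```text
[340.67741935 196.10483871] [9, 8, 12, 13, 124] [267.04819277 230.45783133] [ 0.56047076 -0.20519014  0.1766229 ] [0.0008516632513552725, 0.0008516632513552232] [ 0.56009001 -0.20527207  0.31332717] 7.05 [ 0.49488911  0.51320584 -0.95249856]
angle 0.004282098431881154
[(12, array([343.2, 222. ]))]
[(6, array([334.5, 215. ]))]
above [-41.2, -424.3, 14.5, -0.064, 0.647, 0.191]
```

```bash
python3 - <<'E'
from h import *
r=down(yc,.65)
print(row((.44,-.05,.33),r))
E
```

```text
[-115.1, -159.0, -16.9, -0.064, 0.647, 0.191]
```

Call:
step_arm --moves '[-115,-159,-17,-0.06,0.65,0.19,60,-115,-159,-17,-0.06,0.65,0.19,60,-115,-159,-17,-0.06,0.65,0.19,60,-115,-159,-17,-0.06,0.65,0.19,60,-115,-159,-17,-0.06,0.65,0.19,60,-115,-420,-17,-0.06,0.65,0.19,60,-115,-420,-17,-0.06,0.65,0.19,60,-115,-420,-17,-0.06,0.65,0.19,60,-115,-420,-17,-0.06,0.65,0.19,60,-115,-420,-17,-0.06,0.65,0.19,60,-115,-420,-17,-0.06,0.65,0.19,60,-115,-420,-17,-0.06,0.65,0.19,60]'

```text
clock: 8.25
ee_pos: [0.4436, 0.0212, 0.3562]
tcp_rot: [0.024, 0.946, -0.091, 0.311]
ft_force: [0.2, -0.3, 0.3]
finger_gap: 0.703
finger_force: 0.0
```

```bash
python3 - <<'E'
from h import *
piv=np.r_[C,.03];p=piv+np.array([0,0,.165]);r=down(yc,.65);u=r.as_matrix()[:,2]
s=cur()[2];print(s["ee_pos"],s["qpos"].round(2),s["clock"])
print(row(p-.13*u,r),row(p,r))
b=camera("scene");a=camera("side")
print(blob(b,(415,232,440,255),20,35)[:2],blob(a,(240,300,275,335),20,35)[:2])
h=cv2.hconcat([cv2.resize(a[180:240,300:370],(400,343),interpolation=2),cv2.resize(b[200:300,330:430],(343,343),interpolation=2)]);cv2.imwrite("pics/f.png",h[:,:,::-1])
E
```

```text
[0.44362259 0.02121637 0.35624175] [ 0.28 -0.01 -0.59  2.38  0.96  0.34 -2.93] 8.25
[-16.3, -203.8, 62.6, 0.005, 0.014, -0.025] [-14.4, -204.4, 192.6, 0.005, 0.014, -0.025]
(array([426.13, 243.82]), [6, 7, 11, 11, 100]) (array([255.99212598, 318.41732283]), [8, 9, 17, 19, 254])
```

View pics/f.png

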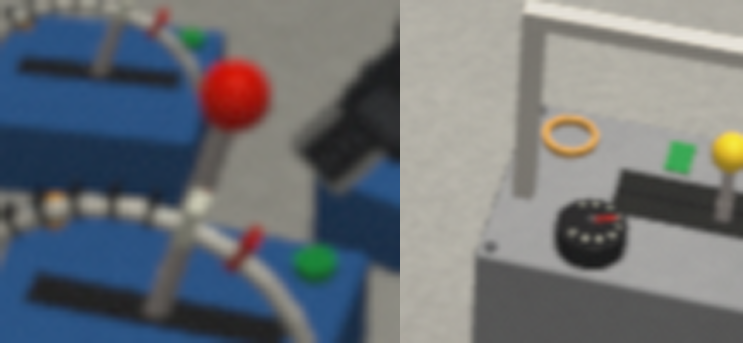

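The left half shows the lever at the white mark with the pointer hidden behind it, and the right half shows the yellow lever still upright. Joint 7 is at −2.93, close to its limit, so I'll take the half-turned grasp.

Call:
step_arm --moves '[0,0,0,0,0,0.15,45,0,0,0,0,0,0.3,45]'

```text
clock: 8.55
ee_pos: [0.4414, 0.017, 0.3595]
tcp_rot: [0.006, 0.939, -0.145, 0.312]
ft_force: [-0.7, -1.1, -0.5]
finger_gap: 0.527
finger_force: 0.0
```

```bash
python3 - <<'E'
from h import *
s=cur()[2];print(s["ee_pos"],s["qpos"].round(2),s["clock"])
E
```

```text
[0.44136442 0.01699134 0.35951369] [ 0.63 -0.03 -0.9   2.37  0.88  0.31 -2.94] 8.55
```

Call:
step_arm --moves '[0,0,0,0,0,-0.15,45,0,0,0,0,0,-0.3,45,0,0,0,0,0,-0.45,45,0,0,0,0,0,-0.6,45,0,0,0,0,0,-0.75,45,0,0,0,0,0,-0.9,45,0,0,0,0,0,-1.05,45,0,0,0,0,0,-1.2,45,0,0,0,0,0,-1.35,45,0,0,0,0,0,-1.5,45]'

```text
clock: 9.55
ee_pos: [0.4413, 0.0163, 0.3594]
tcp_rot: [0.218, 0.784, 0.537, 0.223]
ft_force: [-0.4, 0.2, 0.1]
finger_gap: 0.529
finger_force: 0.0
```

```bash
python3 - <<'E'
from h import *
s=cur()[2];print(s["ee_pos"],s["qpos"].round(2),s["clock"])
t=.52
r=down(yc,t)*R.from_rotvec([0,0,np.pi]);u=r.as_matrix()[:,2];piv=np.r_[C,.03];p=piv+[0,0,.165]
print(r.as_matrix().round(2));print(row(p-.13*u,r),p-.13*u)
E
```

```text
[0.44126478 0.01627835 0.35936282] [ 0.54 -0.03 -0.81  2.37  0.89  0.32 -1.44] 9.55
[[-0.86  0.17  0.49]
 [ 0.14  0.99 -0.08]
 [-0.5  -0.   -0.87]]
[206.2, -37.2, 66.7, 0.098, 0.087, -1.772] [0.51949352 0.2151735  0.30781649]
```

Call:
step_arm --moves '[206,-37,67,0.1,0.09,-1.77,45,206,-37,67,0.1,0.09,-1.77,45,206,-37,67,0.1,0.09,-1.77,45,206,-37,67,0.1,0.09,-1.77,45,206,-37,67,0.1,0.09,-1.77,45,206,-37,67,0.1,0.09,-1.77,45,206,-37,67,0.1,0.09,-1.77,45,206,-37,67,0.1,0.09,-1.77,45,206,-37,67,0.1,0.09,-1.77,45,206,-37,67,0.1,0.09,-1.77,45,206,-37,67,0.1,0.09,-1.77,45,206,-37,67,0.1,0.09,-1.77,45]'

```text
clock: 10.75
ee_pos: [0.5211, 0.2147, 0.3073]
tcp_rot: [0.254, 0.08, 0.964, -0.022]
ft_force: [0.7, -0.5, 0.7]
finger_gap: 0.528
finger_force: 0.0
```

```bash
cat >> h.py <<'E'
piv=np.r_[C,.03]
def lever(th,pu,tilt=.52,L=.165,roll=1.):
    """tool pose gripping the knob with throw th (+ to console +y), pull pu (to console -x)"""
    Q=R.from_rotvec(-th*cx)*R.from_rotvec(-pu*cy)
    Qo=R.from_rotvec(-th*roll*cx)
    return piv+Q.apply([0,0,L]), Qo*down(yc,tilt)*R.from_rotvec([0,0,np.pi])
E
python3 - <<'E'
from h import *
s=cur()[2];print(s["ee_pos"],s["qpos"].round(2),s["clock"])
p,r=lever(0,0);u=r.as_matrix()[:,2]
print(row(p-.13*u,r),row(p,r)); print(lever(.3,.1)[0]-lever(0,0)[0])
E
```

```text
[0.52112402 0.21470426 0.3072636 ] [ 0.15  0.52 -1.16  2.05  1.21  1.01 -0.27] 10.75
[1.2, 0.2, -1.3, -0.002, -0.004, 0.001] [0.7, 0.4, 128.7, -0.002, -0.004, 0.001]
[-0.00822915  0.05057219 -0.00815698]
```

Call:
step_arm --moves '[1,0,45,0,0,0,45,1,0,90,0,0,0,45,1,0,110,0,0,0,45,1,0,110,0,0,0,45]'

```text
clock: 11.15
ee_pos: [0.5735, 0.2045, 0.2082]
tcp_rot: [0.253, 0.083, 0.964, -0.023]
ft_force: [-0.2, 0.0, 0.8]
finger_gap: 0.526
finger_force: 0.0
```

```bash
python3 - <<'E'
from h import *
s=cur()[2];print(s["ee_pos"],s["qpos"].round(2),s["ft_force"])
p,r=lever(0,0)
print(row(p,r))
E
```

```text
[0.57352794 0.20454116 0.20820852] [ 0.08  0.71 -1.01  2.06  1.47  0.97 -0.43] [-0.17123083  0.00429737  0.84353179]
[-1.8, 1.6, 16.2, -0.005, -0.007, -0.004]
```

Call:
step_arm --moves '[-2,1.5,17,0,0,0,45,-2,1.5,17,0,0,0,40,-2,1.5,17,0,0,0,15,-2,1.5,17,0,0,0,15,-2,1.5,17,0,0,0,15,-2,1.5,17,0,0,0,15,-2,1.5,17,0,0,0,15]' --force 40

```text
clock: 11.85
ee_pos: [0.5847, 0.2059, 0.2002]
tcp_rot: [0.256, 0.084, 0.963, -0.019]
ft_force: [-0.9, 1.3, -3.2]
finger_gap: 0.325
finger_force: 39.6
```

```bash
python3 - <<'E'
from h import *
s=cur()[2];print(s["ee_pos"],s["finger_gap"]*85.4,s["ft_force"],lever(0,0)[0])
for th,pu in[(0,.15),(-.1,.15),(-.2,.15),(-.27,.15),(-.27,.09)]:print(th,pu,row(*lever(th,pu)))
E
```

```text
[0.58474284 0.20587559 0.20017832] 27.75148168664946 [-0.94716022  1.28212055 -3.21858018] [0.5832 0.2045 0.195 ]
0 0.15 [26.0, -1.8, -6.8, 0.002, -0.001, -0.009]
-0.1 0.15 [26.3, -18.1, -6.1, -0.085, -0.001, 0.041]
-0.2 0.15 [27.3, -34.3, -4.0, -0.172, -0.001, 0.091]
-0.27 0.15 [28.6, -45.4, -1.7, -0.233, -0.0, 0.126]
-0.27 0.09 [19.5, -45.6, 2.2, -0.233, -0.0, 0.126]
```

```bash
cat >> h.py <<'E'
E0=np.array([.5847,.2059,.2002])
def lv(th,pu):
    p,r=lever(th,pu,L=.168);return row(p-lever(0,0,L=.168)[0]+E0,r)
def state():
    p,r,s=cur();d=p-E0+[0,0,.168]
    f=s["ft_force"];print("clock %.2f th_est %.3f pull_est %.3f F(cx,cy,z) %.1f %.1f %.1f grip %.1f gap %.1f"%(s["clock"],np.arctan2(d@cy,d[2]),np.arctan2(-(d@cx),np.hypot(d@cy,d[2])),f@cx,f@cy,f[2],s["finger_force"],s["finger_gap"]*85.4))
E
python3 - <<'E'
from h import *
state()
for th,pu in[(0,.08),(0,.15),(-.09,.15),(-.18,.15),(-.27,.15)]:print(th,pu,lv(th,pu))
E
```

```text
clock 11.85 th_est -0.000 pull_est -0.000 F(cx,cy,z) -1.1 1.1 -3.2 grip 39.6 gap 27.8
0 0.08 [12.0, -0.1, -6.2, 0.002, -0.001, -0.009]
0 0.15 [22.8, -0.2, -10.9, 0.002, -0.001, -0.009]
-0.09 0.15 [23.0, -15.1, -10.3, -0.077, -0.001, 0.036]
-0.18 0.15 [23.8, -29.9, -8.6, -0.155, -0.001, 0.081]
-0.27 0.15 [25.4, -44.5, -5.7, -0.233, -0.0, 0.126]
```

Call:
step_arm --moves '[12,0,-6,0,0,0,15,23,0,-11,0,0,0,15,23,0,-11,0,0,0,15]'

```text
clock: 12.15
ee_pos: [0.5612, 0.2094, 0.1989]
tcp_rot: [0.257, 0.084, 0.962, -0.02]
ft_force: [7.3, -0.6, -5.0]
finger_gap: 0.327
finger_force: 40.0
```

```bash
python3 - <<'E'
from h import *
a=camera("side");state()
for th,pu in[(-.09,.15),(-.18,.15),(-.27,.15)]:print(th,pu,lv(th,pu))
E
```

```text
clock 12.20 th_est -0.003 pull_est 0.137 F(cx,cy,z) 7.7 0.9 -5.1 grip 40.0 gap 27.7
-0.09 0.15 [2.4, -14.5, 0.1, -0.078, 0.003, 0.035]
-0.18 0.15 [3.3, -29.3, 1.9, -0.156, 0.004, 0.08]
-0.27 0.15 [4.8, -43.9, 4.8, -0.234, 0.004, 0.125]
```

Call:
step_arm --moves '[2.4,-14.5,0,-0.08,0,0.035,15,3.3,-29,2,-0.16,0,0.08,15,4.8,-44,5,-0.23,0,0.125,15,4.8,-44,5,-0.23,0,0.125,15]'

```text
clock: 12.6
ee_pos: [0.5543, 0.1608, 0.1923]
tcp_rot: [0.268, 0.118, 0.95, 0.104]
ft_force: [4.0, -4.4, 3.2]
finger_gap: 0.322
finger_force: 41.3
```

```bash
python3 - <<'E'
from h import *
state();print(cur()[2]["qpos"].round(2))
for th,pu in[(-.27,.11),(-.27,.09),(-.27,.07),(-.27,.05)]:print(th,pu,lv(th,pu))
E
```

```text
clock 12.60 th_est -0.300 pull_est 0.133 F(cx,cy,z) 4.7 -3.7 3.2 grip 41.3 gap 27.5
[ 0.34  0.73 -1.09  2.29  1.88  0.75 -0.8 ]
-0.27 0.11 [-3.2, 5.0, 2.4, -0.009, 0.01, -0.004]
-0.27 0.09 [-6.3, 5.0, 3.8, -0.009, 0.01, -0.004]
-0.27 0.07 [-9.3, 5.1, 5.3, -0.009, 0.01, -0.004]
-0.27 0.05 [-12.3, 5.1, 6.8, -0.009, 0.01, -0.004]
```

Call:
step_arm --moves '[-3,3,2,0,0,0,15,-6,3,4,0,0,0,15,-9,3,5,0,0,0,15,-9,3,5,0,0,0,15]' --force 20

```text
clock: 13.0
ee_pos: [0.5612, 0.1658, 0.1936]
tcp_rot: [0.266, 0.116, 0.951, 0.105]
ft_force: [-15.3, -10.4, 21.1]
finger_gap: 0.32
finger_force: 43.6
```

```bash
python3 - <<'E'
from h import *
state()
for th,pu in[(-.30,.07),(-.34,.07),(-.38,.07),(-.42,.07)]:print(th,pu,lv(th,pu))
E
```

```text
clock 13.00 th_est -0.263 pull_est 0.099 F(cx,cy,z) -13.4 -12.7 21.1 grip 43.6 gap 27.4
-0.3 0.07 [-4.3, -6.2, 2.1, -0.034, 0.004, 0.014]
-0.34 0.07 [-4.2, -12.9, 2.5, -0.069, 0.004, 0.034]
-0.38 0.07 [-3.9, -19.6, 3.0, -0.103, 0.004, 0.054]
-0.42 0.07 [-3.4, -26.2, 3.8, -0.138, 0.005, 0.074]
```

Call:
step_arm --moves '[0,-4,-3,-0.02,0,0.012,15,0,-4,-3,-0.02,0,0.012,15,0,-4,-3,-0.02,0,0.012,15]' --force 20

```text
clock: 13.3
ee_pos: [0.5598, 0.1622, 0.1931]
tcp_rot: [0.265, 0.119, 0.95, 0.117]
ft_force: [1.8, -0.2, -7.6]
finger_gap: 0.323
finger_force: 40.9
```

```bash
python3 -c "
from h import *
state()"
```

```text
clock 13.30 th_est -0.285 pull_est 0.103 F(cx,cy,z) 1.8 0.1 -7.6 grip 40.9 gap 27.6
```

Call:
step_arm --moves '[0,-4,0,-0.02,0,0.012,15,0,-4,0,-0.02,0,0.012,15,0,-4,0,-0.02,0,0.012,15]'

```text
clock: 13.6
ee_pos: [0.5592, 0.1593, 0.1922]
tcp_rot: [0.266, 0.121, 0.948, 0.128]
ft_force: [3.9, 0.3, -8.7]
finger_gap: 0.325
finger_force: 40.7
```

```bash
python3 -c "
from h import *
state()"
```

```text
clock 13.60 th_est -0.304 pull_est 0.104 F(cx,cy,z) 3.8 1.0 -8.7 grip 40.7 gap 27.8
```

Call:
step_arm --moves '[-3,0,0,0,0,0,15,-5,0,0,0,0,0,15,-5,-2,0,-0.01,0,0.006,15]'

```text
clock: 13.9
ee_pos: [0.5597, 0.1585, 0.1924]
tcp_rot: [0.262, 0.12, 0.948, 0.136]
ft_force: [3.5, 8.8, -23.8]
finger_gap: 0.324
finger_force: 39.7
```

```bash
python3 -c "
from h import *
state()"
```

```text
clock 13.90 th_est -0.307 pull_est 0.100 F(cx,cy,z) 2.0 9.2 -23.8 grip 39.7 gap 27.6
```

Call:
step_arm --moves '[0,-4,0,-0.02,0,0.012,15,0,-4,0,-0.02,0,0.012,15,0,-4,0,-0.02,0,0.012,15]'

```text
clock: 14.2
ee_pos: [0.5591, 0.1547, 0.1914]
tcp_rot: [0.263, 0.123, 0.946, 0.147]
ft_force: [0.7, 5.2, -20.0]
finger_gap: 0.325
finger_force: 39.7
```

```bash
python3 -c "
from h import *
state()"
```

```text
clock 14.20 th_est -0.331 pull_est 0.099 F(cx,cy,z) -0.2 5.3 -20.0 grip 39.7 gap 27.8
```

Call:
step_arm --moves '[0,-2,4,-0.01,0,0.006,15,0,-4,4,-0.02,0,0.012,15,0,-4,4,-0.02,0,0.012,15]'

```text
clock: 14.5
ee_pos: [0.561, 0.154, 0.1907]
tcp_rot: [0.267, 0.123, 0.942, 0.159]
ft_force: [-14.4, -1.3, 11.4]
finger_gap: 0.324
finger_force: 42.3
```

```bash
python3 -c "
from h import *
state()"
```

```text
clock 14.50 th_est -0.335 pull_est 0.088 F(cx,cy,z) -14.0 -3.7 11.4 grip 42.3 gap 27.7
```

Call:
step_arm --moves '[0,-4,0,-0.02,0,0.012,15,0,-4,0,-0.02,0,0.012,15,0,-4,0,-0.02,0,0.012,15]'

```text
clock: 14.8
ee_pos: [0.5653, 0.147, 0.189]
tcp_rot: [0.27, 0.13, 0.939, 0.168]
ft_force: [2.7, -0.3, 2.5]
finger_gap: 0.328
finger_force: 41.0
```

```bash
python3 -c "
from h import *
state()"
```

```text
clock 14.80 th_est -0.373 pull_est 0.056 F(cx,cy,z) 2.8 0.1 2.5 grip 41.0 gap 28.0
```

Pull fell to about 0.056 and the contact force vanished, so the lever is dropping into the notch at a throw of about -0.37. I'll ease it home.

Call:
step_arm --moves '[-4,0,2,0,0,0,15,-7,0,4,0,0,0,15,-9,0,5,0,0,0,15,-9,0,5,0,0,0,15,-9,0,5,0,0,0,15]'

```text
clock: 15.3
ee_pos: [0.5732, 0.1452, 0.1883]
tcp_rot: [0.268, 0.13, 0.94, 0.168]
ft_force: [-4.2, -3.7, 11.4]
finger_gap: 0.326
finger_force: 42.3
```

```bash
python3 -c "
from h import *
state()"
```

```text
clock 15.30 th_est -0.377 pull_est 0.008 F(cx,cy,z) -3.6 -4.4 11.4 grip 42.3 gap 27.9
```

Call:
step_arm --moves '[0,0,0,0,0,0,50,0,0,0,0,0,0,50,0,0,0,0,0,0,50,0,0,-20,0,0,0,50,0,0,-50,0,0,0,50,0,0,-90,0,0,0,50,0,0,-130,0,0,0,50,0,0,-150,0,0,0,50,0,0,-150,0,0,0,50,0,0,-150,0,0,0,50]'

```text
clock: 16.3
ee_pos: [0.4913, 0.1073, 0.3072]
tcp_rot: [0.267, 0.131, 0.94, 0.167]
ft_force: [0.1, 0.5, -0.4]
finger_gap: 0.585
finger_force: 0.0
```

```bash
python3 - <<'E'
from h import *
a=camera("side");b=camera("scene");state();print(cur()[0])
ca,sa,_=blob(a,(255,290,300,330),20,35);cb,sb,_=blob(b,(385,225,432,262),20,35)
k,e=tri([("side",ca),("scene",cb)]);print(ca,sa,cb,sb,k,e);d=k-piv;print("th",np.arctan2(d@cy,d[2]),"pull",-d@cx/.165)
ca,sa,_=blob(a,(326,182,356,210),172,8);cb,sb,_=blob(b,(253,218,281,245),172,8)
k,e=tri([("side",ca),("scene",cb)]);print("speed",.3+np.arctan2(k[0]-.596,k[2]-.06))
h=cv2.hconcat([cv2.resize(a[260:400,200:360],(400,350),interpolation=2),cv2.resize(b[180:320,345:505],(400,350),interpolation=2)]);cv2.imwrite("pics/g.png",h[:,:,::-1])
E
```

```text
clock 16.40 th_est -0.388 pull_est 0.252 F(cx,cy,z) -0.1 -0.4 1.3 grip 0.0 gap 50.1
[0.49111758 0.10801961 0.3063891 ]
[273.56170213 301.20425532] [10, 3, 18, 18, 235] [403.04901961 242.79411765] [13, 13, 11, 11, 102] [0.57458976 0.14675237 0.18530864] [0.0011752369221311309, 0.0011752369221313217]
th -0.35953710269284406 pull -0.00636523973291496
speed 0.0035578842531986954
```

View pics/g.png

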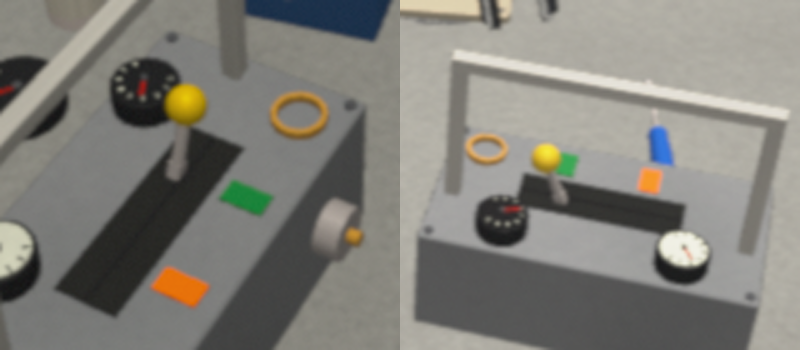

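The lever stands home beside the green tag (throw about −0.36, pull about 0), and the speed lever reads 0.00. The bezel and screwdriver, the loose things in this crop, look unmoved, and the gripper is clear.

```bash
python3 -c "
from bench import *
print(job_done())"
```

```text
the job is handed in; nothing more can be done
None
```

The job is handed in, with no verdict shown: the speed lever reads within 0.01 rad of the white idle mark, and the range lever is fully home in the notch by the green tag, with its stem about 6 mm from the tag's middle and the gripper clear of everything.

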